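# Start up the gem-polishing wheel from its control boxes

### The job

Start up the gem-polishing wheel with the tips of the closed fingers: press the white-striped, raised end of the black mains rocker right down, then push the square blue extractor plunger fully in so that it stays in, then press the flat round green start button fully down and let it come back up. Press each only in its turn and never the red stop button. Only touch the controls: do not pick up, tip or shove the loose control boxes, and leave everything else on the bench where it is.

Things in the scene. Friction and masses are not known exactly. Their poses are not given: they have to be found in the camera images.
- mains_box: a freestanding grey control box, 74 x 74 mm and 40 mm high, 0.5 to 0.9 kg, standing loose on rubber on the bench; origin at the centre of its underside, z up. It carries the black mains rocker, whose raised end points along the box's own +x
- rocker (a joint): tilt of the mains rocker in rad: 0 to 0.05 at the start (off, white-striped end raised), 0.4 = on, white-striped end right down. It turns about a level axis along the box's y, 50 mm above the bench over the box's centre, and stays where it is left; about 4 N at the stripe moves it
- rocker_press (a point): the middle of the white stripe on top of the raised end of the black mains rocker (paddle 60 mm long, 36 mm wide, 8 mm thick). The point is 21 mm along +x from the box's centre; it stands 58 mm above the bench when off and goes down 9 mm to 50 mm when on; it moves with the rocker
- extractor_box: a freestanding grey control box, 74 x 74 mm and 40 mm high, 0.5 to 0.9 kg, standing loose on rubber on the bench; origin at the centre of its underside, z up. It carries the square blue plunger of the dust extractor, in its centre
- blue (a joint): how far the blue plunger is pushed in, in m: 0 to 0.002 at the start, 0.010 = fully in. It moves straight down, has no spring and stays where it is left; about 3.5 N moves it
- blue_top (a point): centre of the top face of the square blue plunger, 32 x 32 mm, 56 to 58 mm above the bench at the start, 48 mm when fully in; moves with the plunger
- start_box: a freestanding grey control box, 74 x 74 mm and 40 mm high, 0.5 to 0.9 kg, standing loose on rubber on the bench; origin at the centre of its underside, z up. It carries the flat round green start button, in its centre
- green (a joint): how far the green start button is pressed, in m: 0 = out, 0.008 = fully down. A spring returns it; fully down takes 5 N
- green_top (a point): centre of the top face of the flat round green start button, 34 mm in diameter, 55 mm above the bench when out; moves with the button
- stop_box: a freestanding grey control box, 74 x 74 mm and 40 mm high, 0.5 to 0.9 kg, standing loose on rubber on the bench; origin at the centre of its underside, z up. It carries the red mushroom stop button on a yellow collar, in its centre: not to be pressed
- red (a joint): how far the red stop button is pressed, in m: 0 = out, 0.006 = fully down; a spring returns it
- red_top (a point): centre of the top of the red mushroom stop button, 40 mm in diameter, 60 mm above the bench when out
- dop_mid (a point): bystander, loose: centre (half-way up) of a brass cone-shaped dop, 36 mm across the foot, 55 mm high, standing among the control boxes
- weight_mid (a point): bystander, loose: centre of a steel weight with a small knob, 32 mm in diameter, 45 mm high, among the control boxes
- stone_mid (a point): bystander, loose: centre of a rough brown and amber stone, 30 x 26 mm, 47 mm high, among the control boxes
- dish_mid (a point): bystander, loose: centre of a green glass dish, 72 mm in diameter, 30 mm high, beyond the control boxes
- paste_mid (a point): bystander, loose: centre of a small jar with an orange cap, 44 mm in diameter, 42 mm high, beyond the control boxes
- magnifier_mid (a point): bystander, loose: centre of a standing magnifier, black foot 60 x 50 mm and white lens frame 60 mm wide, 118 mm high, beyond the control boxes
- tweezers_mid (a point): bystander, loose: middle of steel tweezers lying flat, 120 mm long, 9 mm high, beyond the control boxes
Not all that is in view belongs to the job. What is shaped like the extractor_box but orange is not meant.

How it is judged:
On the way, in this order (a step that is already met when the one before it is completed fails the run):
1. the mains rocker is on (at least 0.35 of 0.4 rad) (value of joint rocker above 0.35 rad), for 0.1 s.
2. the blue plunger is in (at least 8.5 of 10 mm) (value of joint blue above 0.0085 m), for 0.1 s.
3. the green button is pressed down (at least 6.5 of 8 mm) (value of joint green above 0.0065 m), for 0.05 s.
4. the green button is back up (within 1.5 mm) (value of joint green below 0.0015 m), for 0.1 s.
At the end, for the whole second after the job is handed in: The rocker is on (0.35 rad or more), the blue plunger is in (8.5 mm or more), the green button has been pressed and is back up and the red one is up (both within 1.5 mm); the control boxes stand level, and they and the seven bystanders are within 20 mm of where they began (value of joint rocker above 0.35 rad and value of joint blue above 0.0085 m and value of joint each of green, red below 0.0015 m and distance of each of mains_box, extractor_box, start_box, stop_box, dop_mid, weight_mid, stone_mid, dish_mid, paste_mid, magnifier_mid, tweezers_mid from where it was at the start of the episode below 0.02 m and angle between each of mains_box, extractor_box, start_box, stop_box's own z axis and vertical below 0.05 rad); the robot touches nothing.
It fails at once if the blue plunger is pushed in while the mains rocker is not yet on (value of joint blue above 0.004 m and value of joint rocker below 0.33 rad).
It fails at once if the green button is pressed before the rocker is on and the blue plunger is in (value of joint green above 0.003 m and (value of joint rocker below 0.33 rad or value of joint blue below 0.008 m)).
It fails at once if the red stop button is pressed (value of joint red above 0.002 m).
It fails at once if a control box is lifted, tipped or shoved more than 20 mm (height (world z) of any of mains_box, extractor_box, start_box, stop_box above 0.008 m or angle between any of mains_box, extractor_box, start_box, stop_box's own z axis and vertical above 0.2 rad or distance of any of mains_box, extractor_box, start_box, stop_box from where it was at the start of the episode above 0.02 m).
It fails at once if one of the other things on the bench is lifted or moved more than 20 mm (distance of any of dop_mid, weight_mid, stone_mid, dish_mid, paste_mid, magnifier_mid, tweezers_mid from where it was at the start of the episode above 0.02 m or height (world z) of dop_mid above 0.0395 m or height (world z) of weight_mid above 0.0345 m or height (world z) of stone_mid above 0.0355 m or height (world z) of dish_mid above 0.027 m or height (world z) of paste_mid above 0.033 m or height (world z) of magnifier_mid above 0.067 m or height (world z) of tweezers_mid above 0.0165 m).
It also fails if it takes over 48 s, if anything falls off the work surface, if the arm or the gripper's body presses on something with over 40 N, if the wrist force passes 120 N, or if a joint passes its speed limit or range.

### The arm

A 6-joint arm with a two-finger parallel gripper is mounted at the origin on the work surface. World frame = base frame: x ahead of the robot, y to its left, z up, the work surface at z = 0. Lengths are in m, angles in rad, forces in N, time in s.
With the tool pointing down it reaches from about 0.35 to 0.725 m from the base axis. Payload 4.3 kg.
Tool frame: the origin (TCP) lies at the very end of the fingers, on their centre line; the grasp point (between the pads) lies 19 mm behind it; z points along the fingers, y is the line along which they close (so a half turn about z gives the same grasp; the last joint's range is limited). The gripper opens to 85 mm and grips with 20 to 120 N. Pads are 22 mm wide; open, the fingers measure 114 mm over their backs; the gripper's body (76 mm by 85 mm) begins 54 mm behind the grasp point. The pads swing forward as they close: fully open they stand 13 mm farther back than shut.
Start: joints at [-1.43, 0.377, 0.081, 1.274, 0, 1.46], TCP at [0.143, -0.557, 0.231] pointing down, gripper open.
Joint ranges: [-2.72, 2.72], [-0.84, 1.66], [-1.02, 1.22], [-1.77, 2.12], [-1.37, 1.28], [-3.14, 3.14]. Speed limits (rad/s): [2.57, 2.57, 3.14, 3.14, 3.14, 3.14].

### API

Orientations are given as a unit quaternion [x, y, z, w].
In Python, from cell import sensors, vision, robot gives the robot as it stands.
- The arm moves only by the shell command python3 -m handwheel 'ROWS' [OPENING] [FORCE]. ROWS is JSON, a list of rows, each a list of 2 entries, a list of its own where there are three numbers: the shift along the tool's x, y, z in mm, then the turn about the tool's z in degrees. In form: [[[tx, ty, tz], twist], ...]. A call has exactly 8 rows; each row is the pose to reach, as a shift and turn from the pose commanded when the call began, along the tool's axes at that moment; what a row does not reach only later rows make up. A row lasts 1/10 s, in which the tool goes at most 50 mm and 8.59 degrees, less where a joint would pass 70% of its speed; a pose out of reach is approached as far as the arm can. A call with a gripper value outside its range is refused whole. OPENING is the opening in per cent of the stroke, from 0 (shut) to 100 (fully open), set as the call begins (- or left out, the last holds). The fingers move at their own pace and stop on an object; FORCE is the grip in N (left out, the last holds). Time passes only in rows, so rows that repeat a pose let the fingers close, or fill a call up. It gives the time, the measured TCP pose, the force, the opening and the grip force at its end, in the units of the state.
- sensors.observe(): the state, without advancing time (a new reading comes with each control period).
- vision.camera(name): name is "side" or "top" or "wrist"; returns (picture, depth): 400x640x3 uint8, blue, green, red; 400x640 float32, m along the optical axis (not along the pixel's ray), 0 where there is no reading.
- vision.camera_model(name): a dict with "fov_y" (degrees; the focal length in pixels is half the picture's height over the tangent of half this angle, whatever the lens; pixels are square), "cx", "cy" (the principal point, pixels), "k1" (the pictures are not rectified: a ray, as slopes to the right and down, at radius r is drawn at 1 + k1 r^2 times it, then the intrinsics apply), "pose" (4x4, takes a point from camera to world coordinates); the wrist camera has in their place "mount" (4x4, takes a point from camera to tool coordinates, whose origin is the TCP and whose axes are the flange's). Camera axes: x right, y up, looking along -z (the intrinsics and any distortion apply to the point x, -y, -z); pixel columns grow to the right and rows downward; lengths in m; the calibration is good to about 2 mm. A picture is of the moment at which its call begins: read the wrist's pose just before it. camera_model takes no time and is no camera call.
- robot.close_job(): hands the job in; it is judged then, once.
The state is a dict: "time_s": time; "qpos": joint angles; "joint_velocities": joint speeds; "tau": joint torques, N m; "ee_pos": TCP position; "tool_rot": TCP orientation; "force": force on the tool from outside, world axes, zero at the start; "wrist_torque": the same for the moment, N m; "opening": finger opening in m; "gripper_force": force on a finger pad.
Only numpy, scipy, OpenCV 4.12 (cv2) and the standard library are available. Lean on these libraries where they do the work, as an engineer would, in place of code of your own. Each camera call takes 0.05 s, during which the arm holds its last target. There are 200 camera calls.

## Working session

There is one attempt and no reset: what is moved stays moved. The work goes in short steps, Python scripts to look and compute and a shell command to move; the robot and the scene stay as the last step left them, time stands still between calls to the robot, and variables do not carry over. Pictures are saved under pics/ and viewed, at most 10 in all, crops included, and the job is handed in when it is done.

```bash
mkdir -p pics
cat > h.py <<'E'
import numpy as np, cv2
from cell import sensors, vision, robot
from scipy.spatial.transform import Rotation as R
def pose(n,s=None):
    m=vision.camera_model(n)
    if n!="wrist": return m,np.array(m["pose"])
    T=np.eye(4);T[:3,:3]=R.from_quat(s["tool_rot"]).as_matrix();T[:3,3]=s["ee_pos"]
    return m,T@np.array(m["mount"])
def ray(n,u,v,s=None):
    m,T=pose(n,s); f=200/np.tan(np.radians(m["fov_y"])/2)
    d=np.array([(u-m["cx"])/f,(v-m["cy"])/f]); p=d.copy()
    for _ in range(30): p=d/(1+m["k1"]*(p@p))
    return T[:3,3],T[:3,:3]@np.array([p[0],-p[1],-1])
def onz(n,u,v,z,s=None):
    o,d=ray(n,u,v,s); return o+d*(z-o[2])/d[2]
def atd(n,u,v,dep,s=None):
    o,d=ray(n,u,v,s); return o+d*dep
E
python3 - <<'E'
from h import *
s=sensors.observe(); print(s)
for n in ("top","side"):
    p,d=vision.camera(n); cv2.imwrite(f"pics/{n}0.png",p); np.save(n+"0.npy",d); print(n,vision.camera_model(n))
E
```

```text
{'time_s': 0.0, 'qpos': array([-1.43032521e+00,  3.78068781e-01,  7.96341942e-02,  1.27438608e+00,
       -2.28341859e-05,  1.46049174e+00]), 'joint_velocities': array([ 0.00048454,  0.00093753,  0.00049562, -0.00040252, -0.00113349,
       -0.00044201]), 'tau': array([-7.04808153e-04, -4.63607955e+01,  2.69872284e+01,  2.09186180e-02,
       -1.56748233e-04,  8.45539148e-06]), 'ee_pos': array([ 0.14259462, -0.55637019,  0.23036081]), 'tool_rot': array([ 9.92148727e-01,  1.25059498e-01, -2.66820037e-05, -1.01188023e-03]), 'force': array([ 0.05529117,  0.02338004, -0.50025717]), 'wrist_torque': array([ 0.00861575, -0.03817783, -0.02296317]), 'gripper_force': 0.0, 'opening': 0.08551951872020373}
top {'fov_y': 53.38892801859402, 'cx': 321.53046021773054, 'cy': 196.5483933192681, 'k1': -0.06173477846244171, 'pose': array([[-0.01480422,  0.97903943, -0.20313207,  0.43596002],
       [-0.99988789, -0.01403901,  0.00520753,  0.0424217 ],
       [ 0.00224661,  0.20318639,  0.9791375 ,  1.07751622],
       [ 0.        ,  0.        ,  0.        ,  1.        ]])}
side {'fov_y': 50.52332726239267, 'cx': 316.88387931216215, 'cy': 204.78542356748332, 'k1': 0.016063581499676013, 'pose': array([[ 0.86978825,  0.28408995, -0.40343686,  0.23293767],
       [-0.49323581,  0.47793982, -0.72683696, -0.6848357 ],
       [-0.01366854,  0.83118375,  0.55582978,  0.62109546],
       [ 0.        ,  0.        ,  0.        ,  1.        ]])}
```

View pics/top0.png

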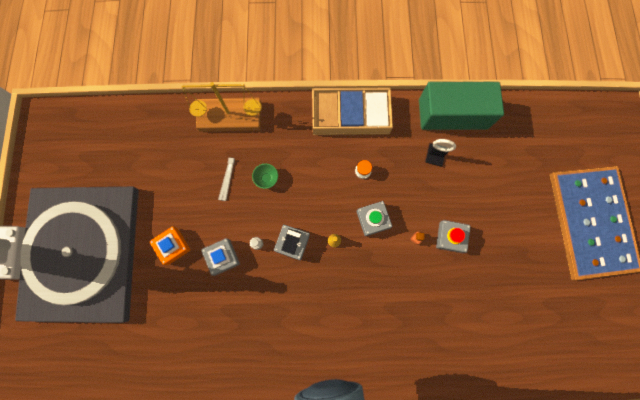

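View pics/side0.png

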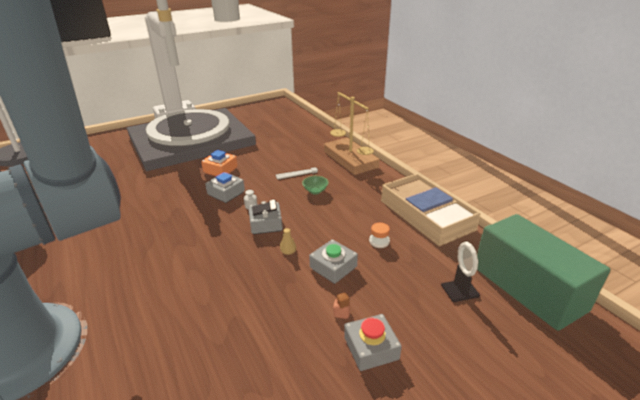

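The top view shows the candidates:
- **Blue plunger:** grey box at (219,257), and an orange decoy at (167,244).
- **Rocker:** (292,242).
- **Round buttons:** green at (375,217) and red at (457,236).
- **Other lookalikes:** the green dish at (265,177) and small green spots in the blue tray on the right.

I choose the grey-box blue plunger, the rocker and the green button on the grey box. Next I'll check them in a close crop and measure.

Run:
```python
from h import *
p=cv2.imread("pics/top0.png"); d=np.load("top0.npy")
cv2.imwrite("pics/crop1.png",cv2.resize(p[185:285,140:300],None,fx=5,fy=5,interpolation=cv2.INTER_CUBIC))
q=cv2.imread("pics/side0.png"); ds=np.load("side0.npy")
hs=lambda a,lo,hi: cv2.inRange(cv2.cvtColor(a,cv2.COLOR_BGR2HSV),lo,hi)
def blobs(n,im,dep,lab,lo,hi,roi,z):
    x0,y0,x1,y1=roi; m=np.zeros(im.shape[:2],np.uint8); m[y0:y1,x0:x1]=hs(im,lo,hi)[y0:y1,x0:x1]
    k,l,st,c=cv2.connectedComponentsWithStats(m)
    for i in range(1,k):
        if st[i,4]>12: 
            u,v=c[i]; print(n,lab,c[i].round(1),st[i,4],"plane",onz(n,u,v,z)[:2].round(4),"depth",atd(n,u,v,np.median(dep[l==i])).round(4))
for n,im,dep,rb,rw,rg,rr in (("top",p,d,(200,235,240,280),(275,225,310,262),(360,200,390,232),(440,220,475,250)),("side",q,ds,(205,170,245,200),(248,198,282,233),(315,235,355,275),(345,310,400,350))):
    blobs(n,im,dep,"blue",(100,120,60),(130,255,255),rb,.057)
    blobs(n,im,dep,"white",(0,0,190),(180,60,255),rw,.058)
    blobs(n,im,dep,"black",(0,0,0),(180,255,60),rw,.054)
    blobs(n,im,dep,"green",(50,120,60),(85,255,255),rg,.055)
    blobs(n,im,dep,"red",(0,180,80),(8,255,255),rr,.06)
# top-face points at 40mm near mains / others : box centre & angle from depth
H,W=d.shape; uu,vv=np.meshgrid(range(W),range(H))
for lab,(x0,y0,x1,y1) in dict(mains=(262,218,318,268),ext=(195,232,245,282),start=(350,194,398,242)).items():
    P=np.array([atd("top",u,v,d[v,u]) for v in range(y0,y1) for u in range(x0,x1) if d[v,u]>0])
    t=P[(P[:,2]>.03)]
    t=t[np.linalg.norm(t[:,:2]-np.median(t[:,:2],0),axis=1)<.056]
    r=cv2.minAreaRect((t[:,:2]*1000).astype(np.float32)); print(lab,r,np.percentile(t[:,2],[5,50,95]).round(4))
```

```text
top blue [217.6 255.9] 140 plane [0.4966 0.3048] depth [0.4967 0.3052 0.0554]
top white [293.2 233.2] 49 plane [0.5524 0.1113] depth [0.5524 0.1113 0.0582]
top black [290.3 244. ] 201 plane [0.525  0.1191] depth [0.5251 0.1192 0.0524]
top green [375.1 216.7] 121 plane [ 0.5926 -0.1017] depth [ 0.5926 -0.1017  0.0549]
top red [457.3 234.8] 168 plane [ 0.5411 -0.3122] depth [ 0.5411 -0.3122  0.0599]
side blue [223.7 178. ] 74 plane [0.4926 0.2908] depth [0.4936 0.2947 0.0547]
side white [272.4 204.1] 46 plane [0.5513 0.1088] depth [0.5508 0.1077 0.0588]
mains ((532.8243408203125, 118.04264068603516), (74.51000213623047, 74.40003204345703), 70.11597442626953) [0.0366 0.0419 0.0578]Traceback (most recent call last):
  File "<stdin>", line 21, in <module>
  File "h.py", line 17, in atd
    o,d=ray(n,u,v,s); return o+d*dep
        ~~~^^^^^^^^^
  File "h.py", line 10, in ray
    m,T=pose(n,s); f=200/np.tan(np.radians(m["fov_y"])/2)
        ~~~~^^^^^
  File "h.py", line 5, in pose
    m=vision.camera_model(n)
ValueError: time passes only in moves, steps and waits
```

View pics/crop1.png

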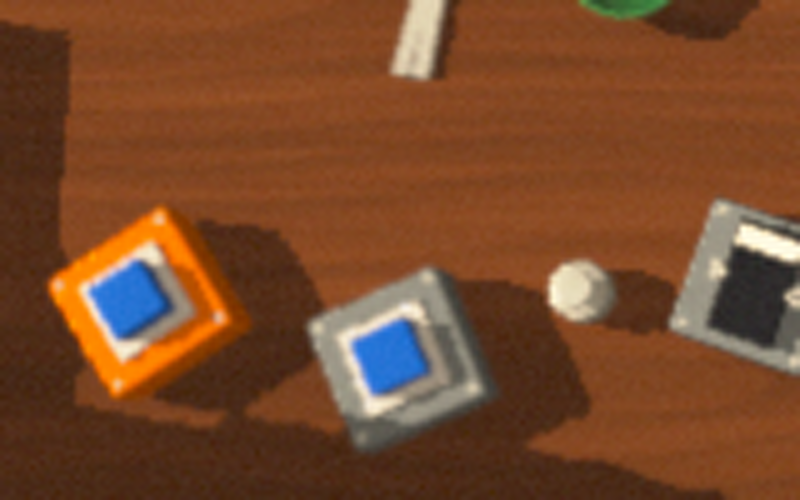

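In the crop, the grey-box plunger is at (390,355), the orange decoy at (130,300), and the rocker's white stripe is at its far (+x) end at (768,240). Targets in m: stripe about (0.552, 0.111), green (0.593, -0.102), blue about (0.496, 0.302) to be refined. Now closing the fingers and moving over.

```bash
python3 -m handwheel '[[[36,-35,0],-7],[[72,-70,0],-14],[[108,-105,0],-21],[[144,-140,0],-28],[[180,-175,0],-35],[[216,-210,0],-42],[[252,-245,0],-49],[[270,-262,0],-56]]' 0 60
cat > go.py <<'E'
import sys; from h import *
s=sensors.observe(); t=np.array(eval(sys.argv[1]),float)
Rm=R.from_quat(s["tool_rot"]).as_matrix(); print("t",s["time_s"],"pos",s["ee_pos"].round(4),"yaw",np.degrees(np.arctan2(Rm[1,0],Rm[0,0])).round(1),"q",s["qpos"].round(2),"F",s["force"].round(1),"open",round(s["opening"],4))
print("shift mm", (Rm.T@(t-s["ee_pos"])*1000).round(1))
E
sed -i 's/m=vision.camera_model(n)$/m=C.setdefault(n,None) or vision.camera_model(n); C[n]=m/; s/^def pose/C={}\ndef pose/' h.py
python3 go.py '[.537,.116,.16]'
```

```text
time_s: 0.9
ee_pos: [0.3399, -0.2328, 0.2311]
tool_rot: [0.815, 0.579, 0.0, -0.001]
force: [0.4, -0.4, 0.6]
opening: -0.0
gripper_force: 0.0
t 0.9 pos [ 0.3399 -0.2328  0.2311] yaw 70.8 q [-0.76  0.05 -0.34  1.19  0.    1.15] F [ 0.4 -0.4  0.6] open -0.0
shift mm [394.1  71.7  71.5]
```

```bash
python3 -m handwheel '[[[48,9,0],0],[[96,18,0],0],[[144,27,0],0],[[192,36,0],0],[[240,45,10],0],[[288,54,20],0],[[336,62,30],0],[[384,70,40],0]]' >/dev/null
python3 - <<'E'
from h import *
import time
s=sensors.observe(); p,d=vision.camera("wrist"); cv2.imwrite("pics/w1.png",p); np.save("w1.npy",d)
print(s["ee_pos"],s["qpos"].round(2))
u,v=[f(*np.nonzero(np.ones((1,1)))) for f in (lambda a,b:0,lambda a,b:0)]
h=cv2.cvtColor(p,cv2.COLOR_BGR2HSV); m=cv2.inRange(h,(0,0,190),(180,50,255))
k,l,st,c=cv2.connectedComponentsWithStats(m)
for i in range(1,k):
    if st[i,4]>40: print(c[i].round(0),st[i],atd("wrist",*c[i],np.median(d[l==i]),s).round(4))
print(vision.camera_model("wrist"))
E
python3 go.py '[.5525,.1108,.08]'
```

```text
[0.53454582 0.10394009 0.19049036] [ 0.08  0.33 -0.09  1.15 -0.    1.99]
[210.  21.] [176   0  78  49 746] [0.4861 0.2814 0.0399]
[208.  11.] [182   0  50  27 430] [0.4898 0.2878 0.044 ]
[285.  78.] [270  64  32  31 714] [0.5332 0.2131 0.0409]
[315. 150.] [ 283  132   70   70 1872] [0.5359 0.1384 0.041 ]
[338. 175.] [333 158  12  35 366] [0.5511 0.1097 0.0579]
[318. 193.] [313 189  11   8  76] [0.5242 0.0967 0.0515]
[508. 248.] [495 236  35  32 548] [ 0.724  -0.0664  0.0138]
[316. 259.] [310 239  13  43 425] [0.5346 0.1154 0.2162]
[333. 258.] [328 239  13  42 430] [0.5419 0.1123 0.2154]
[636. 263.] [633 243   7  41 279] [ 0.8553 -0.12    0.0411]
[427. 289.] [ 395  265   64   53 1145] [ 0.6075 -0.0733  0.0361]
[ 37. 322.] [   0  289   85   77 2766] [0.0749 0.0384 0.0159]
[411. 331.] [404 325  16  13  56] [ 0.5724 -0.1284  0.0402]
[598. 390.] [583 379  37  21 273] [ 0.7789 -0.2749  0.072 ]
{'fov_y': 70.79881401247138, 'cx': 324.76995880418775, 'cy': 195.8772311898838, 'k1': -0.012380276417978814, 'mount': array([[-4.37081688e-04,  9.47313939e-01,  3.20306275e-01,
         8.16438910e-02],
       [ 9.99999888e-01,  3.56609067e-04,  3.09893710e-04,
         2.09021659e-04],
       [ 1.79342509e-04,  3.20306374e-01, -9.47313989e-01,
        -1.42459285e-01],
       [ 0.00000000e+00,  0.00000000e+00,  0.00000000e+00,
         1.00000000e+00]])}
t 1.75 pos [0.5368 0.1101 0.1883] yaw 70.7 q [ 0.08  0.34 -0.09  1.14  0.01  1.99] F [ 4.6  5.2 -0.6] open 0.0001
shift mm [  5.3  14.8 108.3]
```

View pics/w1.png

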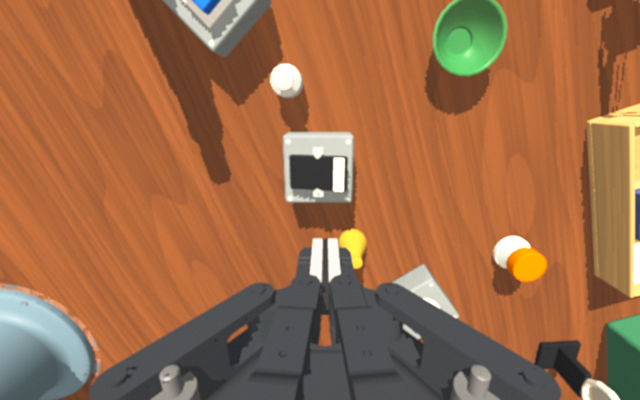

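The wrist view shows the rocker box at (318,168), its stripe at (338,175) to the right (+x), and the slim closed fingertips just below it. The stripe measures (0.551, 0.110), which agrees with the top view.

```bash
python3 -m handwheel '[[[5,15,30],0],[[5,15,60],0],[[5,15,90],0],[[5,15,100],0],[[5,15,100],0],[[5,15,100],0],[[5,15,100],0],[[5,15,100],0]]' >/dev/null
python3 go.py '[.5535,.1102,.06]'
python3 - <<'E'
from h import *
s=sensors.observe(); p,d=vision.camera("wrist"); cv2.imwrite("pics/w2.png",p)
h=cv2.cvtColor(p,cv2.COLOR_BGR2HSV); m=cv2.inRange(h,(0,0,190),(180,50,255))
k,l,st,c=cv2.connectedComponentsWithStats(m)
for i in range(1,k):
    if st[i,4]>100:
        q=atd("wrist",*c[i],np.median(d[l==i]),s)
        if np.linalg.norm(q[:2]-[.552,.11])<.06: print(c[i].round(0),st[i],q.round(4))
E
```

```text
t 2.55 pos [0.5513 0.1016 0.0929] yaw 70.4 q [ 0.07  0.42 -0.22  0.92 -0.    1.98] F [ 0.5 -0.9  0.3] open -0.0003
shift mm [ 8.8 -0.9 32.9]
[290. 179.] [ 240  149  103   99 4482] [0.5377 0.1371 0.0407]
[323. 238.] [ 310  191   31   90 1645] [0.5545 0.113  0.0997]
```

View pics/w2.png

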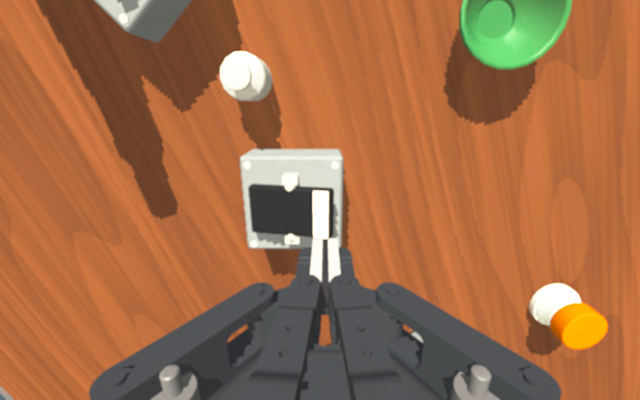

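The wrist view shows the stripe at (320,214), with the fingertips at (324,255) lined up on it and about 9 mm short. Pressing.

```bash
python3 -m handwheel '[[[9,-1,0],0],[[9,-1,12],0],[[9,-1,24],0],[[9,-1,28],0],[[9,-1,33],0],[[9,-1,38],0],[[9,-1,41],0],[[9,-1,41],0]]'; python3 go.py '[.5535,.1102,.05]'
```

```text
time_s: 3.4
ee_pos: [0.5524, 0.1099, 0.0507]
tool_rot: [0.817, 0.576, 0.0, 0.001]
force: [-1.2, -1.3, 3.6]
opening: 0.0002
gripper_force: 1.8
t 3.4 pos [0.5524 0.1099 0.0507] yaw 70.3 q [ 0.08  0.47 -0.26  0.83 -0.    2.  ] F [-1.2 -1.3  3.6] open 0.0002
shift mm [0.6 0.9 0.7]
```

Force is still about 4 N, so the rocker is moving but not yet at its stop. Going a little further.

```bash
python3 -m handwheel '[[[0,0,1],0],[[0,0,2],0],[[0,0,3],0],[[0,0,3],0],[[0,0,3],0],[[0,0,3],0],[[0,0,3],0],[[0,0,3],0]]'; python3 go.py '[.5535,.1102,.05]'
```

```text
time_s: 4.2
ee_pos: [0.5526, 0.1099, 0.0501]
tool_rot: [0.817, 0.576, 0.001, 0.001]
force: [-7.0, -2.6, 22.2]
opening: -0.0
gripper_force: 9.8
t 4.2 pos [0.5526 0.1099 0.0501] yaw 70.4 q [ 0.08  0.47 -0.27  0.83 -0.    2.  ] F [-7.  -2.6 22.2] open -0.0
shift mm [0.6 0.7 0.1]
```

It is on the hard stop (22 N, z 50 mm). Lifting off, then checking it and measuring the blue plunger.

```bash
python3 -m handwheel '[[[0,0,-8],0],[[0,0,-40],0],[[0,0,-80],0],[[20,-25,-100],0],[[50,-45,-110],0],[[80,-60,-110],0],[[80,-60,-110],0],[[80,-60,-110],0]]'
python3 - <<'E'
from h import *
s=sensors.observe(); p,d=vision.camera("wrist"); cv2.imwrite("pics/w3.png",p)
def blue(n,p,d,s=None):
    h=cv2.cvtColor(p,cv2.COLOR_BGR2HSV); m=cv2.inRange(h,(100,120,60),(130,255,255))
    k,l,st,c=cv2.connectedComponentsWithStats(m)
    for i in range(1,k):
        if st[i,4]>60 and (d[l==i]>0).any():
            vs,us=np.nonzero(l==i); P=np.array([atd(n,u,v,d[v,u],s) for u,v in zip(us,vs)])
            if abs(np.median(P[:,2])-.055)>.01: continue
            t=P[P[:,2]>np.percentile(P[:,2],80)-.003]; r=cv2.minAreaRect((t[:,:2]*1e3).astype(np.float32))
            print(n,c[i].round(0),st[i,4],np.median(t,0).round(4),r)
blue("wrist",p,d,s)
q,e=vision.camera("top"); blue("top",q,e); cv2.imwrite("pics/t3.png",q)
# rocker along box x axis
P=np.array([atd("wrist",u,v,d[v,u],s) for v in range(0,400) for u in range(200,500) if d[v,u]>0])
ax=np.array([np.cos(np.radians(-20)),np.sin(np.radians(-20))]); r=P[:,:2]-[.5328,.118]
a=r@ax; b=r@[-ax[1],ax[0]]
for x in range(-30,31,10):
    k=(abs(a*1e3-x)<3)&(abs(b)<.013)&(P[:,2]<.08); print(x,k.sum(),np.median(P[k,2]).round(4) if k.any() else '')
E
python3 go.py '[.4965,.303,.09]'
```

```text
time_s: 5.0
ee_pos: [0.5223, 0.2063, 0.157]
tool_rot: [0.817, 0.577, -0.0, 0.0]
force: [-0.2, 0.1, -1.0]
opening: 0.0
gripper_force: 0.0
wrist [255.  97.] 1527 [0.4967 0.3054 0.0559] ((509.2980041503906, 293.3621520996094), (38.8935546875, 73.85539245605469), 48.25320053100586)
-30 0 
-20 0 
-10 74 0.0557
0 129 0.0537
10 126 0.0517
20 123 0.0505
30 74 0.0404
t 5.1 pos [0.5224 0.2052 0.1568] yaw 70.3 q [ 0.26  0.38 -0.11  1.08 -0.    2.18] F [ 1.  -0.  -0.5] open 0.0003
shift mm [ 83.4 -57.3  66.8]
```

View pics/w3.png

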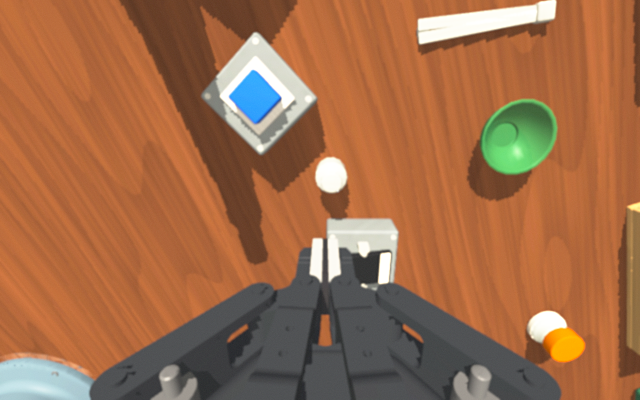

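The wrist view shows the extractor's blue plunger at (255,97) in the grey box. The rocker at (370,268) now slopes down to its stripe, so it is on. The blue plunger is at (0.4967, 0.3052).

```bash
python3 -m handwheel '[[[45,-30,0],0],[[75,-50,0],0],[[85,-56,10],0],[[85,-56,40],0],[[85,-56,70],0],[[85,-56,82],0],[[85,-56,82],0],[[85,-56,82],0]]' >/dev/null
python3 - <<'E'
from h import *
s=sensors.observe(); p,d=vision.camera("wrist"); cv2.imwrite("pics/w4.png",p)
E
python3 go.py '[.4967,.3052,.05]'
```

```text
t 5.95 pos [0.4995 0.3046 0.0765] yaw 70.3 q [ 0.44  0.48 -0.17  0.92 -0.    2.35] F [-0.6  0.3 -0.5] open 0.0
shift mm [-0.4 -2.8 26.5]
```

View pics/w4.png

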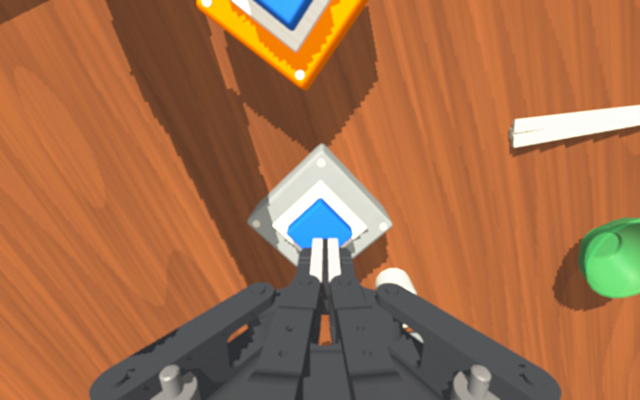

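The fingertips at (324,242) are over the blue diamond at (320,230), with the orange decoy clear at (290,10). Pressing.

```bash
python3 -m handwheel '[[[0,-3,6],0],[[0,-3,14],0],[[0,-3,18],0],[[0,-3,22],0],[[0,-3,26],0],[[0,-3,29],0],[[0,-3,31],0],[[0,-3,31],0]]'; python3 go.py '[.4967,.3052,.048]'
```

```text
time_s: 6.75
ee_pos: [0.4953, 0.3058, 0.0478]
tool_rot: [0.817, 0.576, 0.001, 0.0]
force: [-9.6, -4.7, 27.1]
opening: -0.0001
gripper_force: 13.6
t 6.75 pos [0.4953 0.3058 0.0478] yaw 70.4 q [ 0.44  0.51 -0.21  0.85 -0.    2.36] F [-9.6 -4.7 27.1] open -0.0001
shift mm [-0.1  1.5 -0.2]
```

Fully in (27 N at z 47.8 mm). Lifting and travelling to the green button.

```bash
python3 -m handwheel '[[[0,0,-8],0],[[0,0,-45],0],[[0,0,-90],0],[[-36,24,-110],0],[[-77,50,-110],0],[[-118,77,-110],0],[[-159,103,-110],0],[[-200,130,-110],0]]' >/dev/null
python3 -m handwheel '[[[-41,26,0],0],[[-82,53,0],0],[[-110,75,0],0],[[-125,88,0],0],[[-131,93,0],0],[[-131,93,0],0],[[-131,93,0],0],[[-131,93,0],0]]' >/dev/null
python3 - <<'E'
from h import *
s=sensors.observe(); p,d=vision.camera("wrist"); cv2.imwrite("pics/w5.png",p)
def g(n,p,d,lo,hi,s=None):
    h=cv2.cvtColor(p,cv2.COLOR_BGR2HSV); m=cv2.inRange(h,lo,hi)
    k,l,st,c=cv2.connectedComponentsWithStats(m)
    for i in range(1,k):
        if st[i,4]>60: 
            w=d[l==i]; w=w[w>0]
            if len(w): print(n,c[i].round(0),st[i,4],atd(n,*c[i],np.median(w),s).round(4))
g("wrist",p,d,(50,120,60),(85,255,255),s); print("blue"); q,e=vision.camera("top"); g("top",q,e,(50,120,60),(85,255,255)); g("top",q,e,(100,120,60),(130,255,255))
E
python3 go.py '[.5926,-.1017,.08]'
```

```text
wrist [332. 217.] 901 [ 0.593  -0.101   0.0547]
wrist [621. 245.] 513 [ 0.8798 -0.2522  0.0231]
wrist [635. 257.] 206 [ 0.8694 -0.2496  0.0486]
blue
top [266. 176.] 429 [0.7172 0.1905 0.0146]
top [166. 245.] 142 [0.527  0.4411 0.0571]
top [218. 256.] 131 [0.4967 0.3058 0.048 ]
t 8.45 pos [ 0.594  -0.0795  0.1544] yaw 70.5 q [-0.24  0.46  0.    1.12  0.    1.67] F [-0.2  0.4  0.6] open -0.0001
shift mm [-21.4   6.2  74.4]
```

View pics/w5.png

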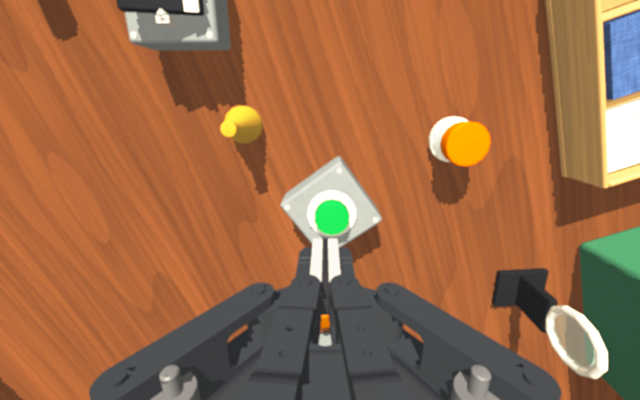

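The wrist view shows the green button at (332,217), and the fingertips at (324,245) need a shift of about (-21, 6) mm. The blue plunger measures 48.0 mm, so it is in.

```bash
python3 -m handwheel '[[[-10,3,0],0],[[-21,6,10],0],[[-21,6,40],0],[[-21,6,70],0],[[-21,6,84],0],[[-21,6,86],0],[[-21,6,86],0],[[-21,6,86],0]]'; python3 go.py '[.593,-.1013,.047]'
```

```text
time_s: 9.25
ee_pos: [0.5937, -0.1033, 0.0693]
tool_rot: [0.817, 0.576, 0.001, 0.001]
force: [1.4, 0.3, -0.2]
opening: 0.0001
gripper_force: 0.0
t 9.25 pos [ 0.5937 -0.1033  0.0693] yaw 70.3 q [-0.28  0.52 -0.12  0.92 -0.    1.64] F [ 1.4  0.3 -0.2] open 0.0001
shift mm [ 1.7 -1.4 22.3]
```

```bash
python3 -m handwheel '[[[2,-1,6],0],[[2,-1,12],0],[[2,-1,16],0],[[2,-1,20],0],[[2,-1,23],0],[[2,-1,25],0],[[2,-1,25],0],[[2,-1,25],0]]'; python3 go.py '[.593,-.1013,.047]'
```

```text
time_s: 10.05
ee_pos: [0.5931, -0.1004, 0.0467]
tool_rot: [0.817, 0.576, 0.001, 0.001]
force: [-7.4, 2.2, 22.9]
opening: 0.0003
gripper_force: 11.6
t 10.05 pos [ 0.5931 -0.1004  0.0467] yaw 70.4 q [-0.27  0.54 -0.16  0.87 -0.    1.64] F [-7.4  2.2 22.9] open 0.0003
shift mm [-0.9  0.2 -0.3]
```

Green is at its stop. Releasing and checking.

```bash
python3 -m handwheel '[[[0,0,-8],0],[[0,0,-30],0],[[0,0,-70],0],[[0,0,-110],0],[[-30,-30,-130],0],[[-30,-60,-130],0],[[-30,-60,-130],0],[[-30,-60,-130],0]]'
python3 - <<'E'
from h import *
p,d=vision.camera("top"); cv2.imwrite("pics/t6.png",p); h=cv2.cvtColor(p,cv2.COLOR_BGR2HSV)
s=sensors.observe(); w,e=vision.camera("wrist")
for n,im,dd in (("top",p,d),("wrist",w,e)):
  hh=cv2.cvtColor(im,cv2.COLOR_BGR2HSV)
  for lab,lo,hi in (("g",(50,120,60),(85,255,255)),("r",(0,180,80),(8,255,255)),("b",(100,120,60),(130,255,255))):
    k,l,st,c=cv2.connectedComponentsWithStats(cv2.inRange(hh,lo,hi))
    for i in range(1,k):
        x=dd[l==i]; x=x[x>0]
        if st[i,4]>60 and len(x):
            P=atd(n,*c[i],np.median(x),s)
            if .04<P[2]<.065: print(n,lab,c[i].round(0),P.round(4))
pts=[atd("top",u,v,d[v,u]) for v in range(225,260) for u in range(275,310) if d[v,u]>0]; P=np.array(pts)
ax=np.array([.94,-.342]); r=P[:,:2]-[.5328,.118]; a=r@ax*1e3; b=r@[.342,.94]
print([(x,np.median(P[(abs(a-x)<4)&(abs(b)<.013),2]).round(4)) for x in (-20,-10,0,10,20)])
E
```

```text
time_s: 10.85
ee_pos: [0.5255, -0.1084, 0.1731]
tool_rot: [0.817, 0.576, -0.0, -0.0]
force: [-0.0, -0.8, -0.2]
opening: 0.0001
gripper_force: 0.0
top g [375. 217.] [ 0.5927 -0.1019  0.0547]
top b [166. 245.] [0.527  0.441  0.0574]
top b [218. 256.] [0.4968 0.3059 0.0475]
wrist g [388. 160.] [ 0.5916 -0.1015  0.0548]
[(-20, np.float64(0.0579)), (-10, np.float64(0.056)), (0, np.float64(0.0538)), (10, np.float64(0.0519)), (20, np.float64(0.0507))]
```

View pics/t6.png

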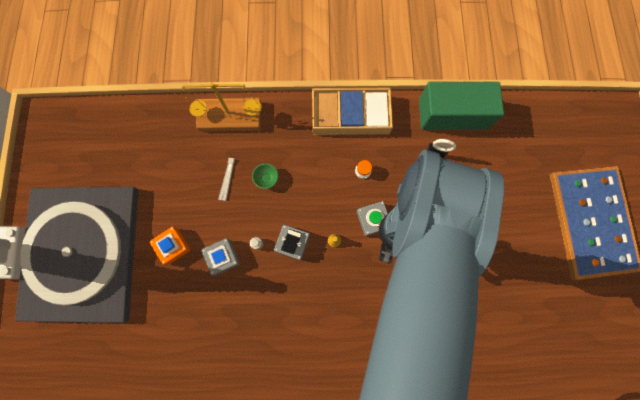

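The top view shows everything in place. Rocker (292,242) is on, blue (219,257) is in, green (375,217) is back up, and the arm is in the air.

```bash
python3 -c "
from cell import robot; print(robot.close_job())"
```

```text
the job is handed in; nothing more can be done
None
```

The job is handed in: rocker pressed on, blue plunger in, green button pressed and back up, red never approached, and no box or bystander in view seemed to have moved (the arm hid the red stop box and the stone in the last picture).

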